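# Lay the red sauce bottle in the labelling cradle

## Task

Pick up the red squeeze bottle lying on the drying mat and lower it, without dropping it, into the two blue V-shaped saddles of the labelling cradle, so that it settles level and centred in both Vs with its flat base at the metal end stop's end and its nozzle pointing away from the stop. Let go of it there, and leave the yellow bottle lying where it is on the mat.

Things in the scene. Friction and masses are not known exactly. Their poses are not given: they have to be found in the camera images.
- red_mid (a point): Middle of the red squeeze bottle's body, on its axis, also its balance point: grip here across the body. z points along the axis to the nozzle. Rigid, 0.16 kg: red cylinder 49 mm in diameter, 153 mm long (this point 76.5 mm from the flat base), then a white nozzle. Lies in one of two grooves of a dark drying mat, axis 28 mm above the worktop, nozzle roughly to the robot's left (+y).
- red_tip (a point): End of the red bottle's nozzle, on its axis, 200 mm from the base (123.5 mm from red_mid).
- yellow_mid (a point): Middle of the yellow squeeze bottle's body, nearly the red one's twin (49 mm diameter, 197 mm long). Lies parallel to it in the mat's other groove, axes 104 mm apart; either bottle may be in either groove. The mat is 170 x 200 mm, 4 mm thick; its ribs, 20 mm either side of each bottle's axis, reach 9 mm above the worktop.
- cradle_seat (a point): Place of red_mid once seated in the fixed labelling cradle, 64.5 mm above the worktop; V along y, z up, nozzle to +y. Two blue 45-degree V saddles 52 mm either side along y, each 18 mm thick: 86 mm between them for fingers, base plate top at 6 mm. V bottom at 30 mm, arm tops at 62 mm, 75 mm across. Metal end stop 66 mm high, 95 mm off on the -y side (18 mm from the seated base).

How it is judged:
By the outcome, as a careful person would: the job done as asked, in the order asked, and still so for the second after the job is handed in, with the robot touching nothing.
It also fails if it takes over 35 s, if anything falls off the work surface, if the arm or the gripper's body presses on something with over 40 N, if the wrist force passes 120 N, or if a joint passes its speed limit or range.

## Robot

A 6-joint arm with a two-finger parallel gripper is mounted at the origin on a cart in front of the work surface, level with it; the furniture and walls round the work are solid. World frame = base frame: x ahead of the robot, y to its left, z up, the work surface at z = 0. Lengths are in m, angles in degrees, forces in N, time in s.
With the tool pointing down it reaches from about 0.3 to 0.875 m from the base axis. Payload 6.4 kg.
Tool frame: the origin (TCP) lies at the very end of the fingers, on their centre line; the grasp point (between the pads) lies 19 mm behind it; z points along the fingers, y is the line along which they close (so a half turn about z gives the same grasp; the last joint's range is limited). The gripper opens to 88 mm and grips with 3 to 60 N. Pads are 18 mm wide; open, the fingers measure 123 mm over their backs; the gripper's body (75 mm by 187 mm) begins 45 mm behind the grasp point.
Start: joints at [-89.055, 10.359, 92.074, -0, 77.567, -11.82], TCP at [0.127, -0.561, 0.239] pointing down, gripper open.
Joint ranges: [-171.53, 171.53], [-51.25, 118.39], [17.06, 147.69], [-65.23, 245.23], [0, 150.52], [-178.68, 178.68]. Speed limits (degrees/s): [147.25, 147.25, 172.46, 180, 180, 180].

## Interface

Orientations are given as [roll, pitch, yaw] about the fixed x, y, z axes, in that order (R = Rz(yaw) Ry(pitch) Rx(roll)).
In Python, from workcell import robot, vision, order gives the robot as it stands.
- The arm moves only by the tool carry_out, never from a script. Its arguments are lists of equal length, an entry for each row: "translation": the shift along the tool's x, y, z in mm, a list of three; "twist": the turn, a rotation vector about the tool's x, y, z in degrees, a list of three; "grip": the opening, from 0 (shut) to 1 (fully open). A call has exactly 10 rows; each row is the pose to reach, as a shift and turn from the pose commanded when the call began, along the tool's axes at that moment; what a row does not reach only later rows make up. A row lasts 1/10 s, in which the tool goes at most 50 mm and 8.59 degrees, less where a joint would pass 70% of its speed; a pose out of reach is approached as far as the arm can. A call with a gripper value outside its range is refused whole. The fingers move at their own pace and stop on an object; "squeeze" is the grip in N (left out, the last holds). Time passes only in rows, so rows that repeat a pose let the fingers close, or fill a call up. It gives the time, the measured TCP pose, the force, the opening and the grip force at its end, in the units of the state.
- robot.sense(): the state, without advancing time (a new reading comes with each control period).
- vision.capture(name): name is "side" or "top" or "wrist"; returns a dict with "color" (420x560x3 uint8, red, green, blue), "z_map" (420x560 float32, m along the optical axis (not along the pixel's ray), 0 where there is no reading), "camera_matrix" (3x3 intrinsics, pixels), "rvec" (rotation vector, rad) and "tvec" (3), from world to camera coordinates, as OpenCV has them; the wrist camera has in their place "T_tool_cam" (4x4, takes a point from camera to tool coordinates, whose origin is the TCP and whose axes are the flange's). Camera axes: x right, y down, z forward; pixel columns grow to the right and rows downward; lengths in m; the calibration is good to about 2 mm. A picture is of the moment at which its call begins: read the wrist's pose just before it.
- order.job_done(): hands the job in; it is judged then, once.
Trained networks look in a picture, given as the dict that the camera call returned (one of the last four; its "shot" number tells which), for a name from the list of things; names that differ only in an ending like _2 or _b are one class to them, and where a whole thing is asked for, a point or a joint stands for the part that bears it (a point fixed in the world has none). Each returns a list of dicts, best first, with "confidence" (0 to 1); they miss things now and then, are a little off and sometimes report something else, mostly with a low value. They report only what shows in the picture. A call takes as long as a camera call.
- vision.regions_of(thing, picture): "region" (420x560 bool, what is visible of it) and "rect" ([left, top, width, height] in pixels, round what is visible of it).
The state is a dict: "clock": time; "qpos": joint angles; "joint_vel": joint speeds; "tau": joint torques, N m; "eef_pos": TCP position; "eef_rot": TCP orientation; "ft_force": force on the tool from outside, world axes, zero at the start; "ft_torque": the same for the moment, N m; "finger_gap": finger opening in m; "grasp_force": force on a finger pad.
Only numpy, scipy, OpenCV 4.12 (cv2) and the standard library are available. Lean on these libraries where they do the work, as an engineer would, in place of code of your own. Each camera call takes 0.05 s, during which the arm holds its last target. There are 200 camera calls.

## Working session

There is one attempt and no reset: what is moved stays moved. The work goes in short steps, Python scripts to look and compute and a tool call to move; the robot and the scene stay as the last step left them, time stands still between calls to the robot, and variables do not carry over. Pictures are saved under pics/ and viewed, at most 10 in all, crops included, and the job is handed in when it is done.

Besides the shell and the picture viewer there is one more tool, called after "Emit:" as name(argument=value, ...) on one line, values as JSON. carry_out: Moves the arm, as the interface text tells. Its arguments: {"type":"object","properties":{"translation":{"type":"array"},"twist":{"type":"array"},"grip":{"type":"array"},"squeeze":{"type":"number"}},"required":["translation","twist","grip"]}

```bash
mkdir -p pics; cat > h.py <<'E'
import numpy as np, cv2
from scipy.spatial.transform import Rotation as R
from workcell import robot, vision, order
def T_wc(p, s=None):
    T=np.eye(4)
    if "rvec" in p:
        r=cv2.Rodrigues(np.array(p["rvec"],float))[0]; T[:3,:3]=r.T; T[:3,3]=-r.T@np.ravel(p["tvec"]); return T
    T[:3,:3]=R.from_euler('xyz',s["eef_rot"],degrees=True).as_matrix(); T[:3,3]=s["eef_pos"]
    return T@np.array(p["T_tool_cam"])
def cloud(p,mask,s=None):
    v,u=np.nonzero(mask&(p["z_map"]>0)); z=p["z_map"][v,u]; K=np.array(p["camera_matrix"])
    c=np.c_[(u-K[0,2])/K[0,0]*z,(v-K[1,2])/K[1,1]*z,z,np.ones_like(z)]
    return (T_wc(p,s)@c.T).T[:,:3]
def save(p,n): cv2.imwrite(f"pics/{n}.png",p["color"][:,:,::-1])
E
python3 - <<'E'
from h import *
s=robot.sense(); print(s)
ims=[]
for n in ("top","side"):
    p=vision.capture(n); ims.append(p["color"]); print(n,T_wc(p)[:3,3])
    for t in ("red_mid","yellow_mid","cradle_seat"):
        for d in vision.regions_of(t,p)[:2]:
            c=cloud(p,d["region"]); print(n,t,round(d["confidence"],2),d["rect"],len(c), np.percentile(c,[2,50,98],axis=0).round(3).tolist() if len(c) else "")
save({"color":cv2.resize(np.hstack(ims),(800,300))},"a")
E
```

```text
{'clock': 0.0, 'qpos': array([-8.90542906e+01,  1.04007577e+01,  9.21285097e+01,  6.55968635e-04,
        7.75690503e+01, -1.18202542e+01]), 'joint_vel': array([-0.05684575,  0.05120719, -0.00317776,  0.04260778,  0.03425857,
        0.00760789]), 'tau': array([ 9.48821289e-04, -4.33875203e+01, -3.41844499e+01,  7.03429291e-02,
        3.86509637e-02, -1.37513866e-04]), 'eef_pos': array([ 0.12706776, -0.5602529 ,  0.23784784]), 'eef_rot': array([-1.79903898e+02, -2.07663527e-02,  1.27658045e+01]), 'ft_force': array([0.34975086, 0.10201674, 0.23955643]), 'ft_torque': array([0.06436395, 0.02504313, 0.01536569]), 'grasp_force': 0.0, 'finger_gap': 0.08826611770881408}
top [ 0.34932602 -0.02165357  1.08111087]
top red_mid 0.71 [336.8, 188.1, 94.2, 23.6] 1602 [[0.488, -0.373, 0.004], [0.508, -0.289, 0.047], [0.534, -0.196, 0.054]]
top yellow_mid 0.68 [351.1, 232.9, 84.5, 22.1] 1525 [[0.385, -0.39, 0.03], [0.407, -0.311, 0.047], [0.431, -0.219, 0.055]]
top cradle_seat 0.56 [162.5, 207.9, 91.9, 61.2] 3515 [[0.359, 0.028, 0.002], [0.416, 0.123, 0.007], [0.474, 0.218, 0.064]]
side [0.29669207 0.84527922 0.44169882]
side red_mid 0.84 [262.6, 171.3, 28.2, 40.1] 616 [[0.49, -0.372, 0.013], [0.507, -0.253, 0.043], [0.534, -0.189, 0.054]]
side yellow_mid 0.65 [302.0, 172.5, 29.8, 35.4] 598 [[0.387, -0.464, -0.0], [0.406, -0.271, 0.044], [0.432, -0.212, 0.054]]
side cradle_seat 0.91 [232.9, 227.1, 94.1, 94.5] 4511 [[0.364, 0.027, 0.001], [0.414, 0.127, 0.01], [0.479, 0.223, 0.063]]
side cradle_seat 0.43 [261.5, 170.9, 27.1, 41.5] 653 [[0.49, -0.464, 0.0], [0.507, -0.255, 0.042], [0.561, -0.189, 0.054]]
```

View pics/a.png

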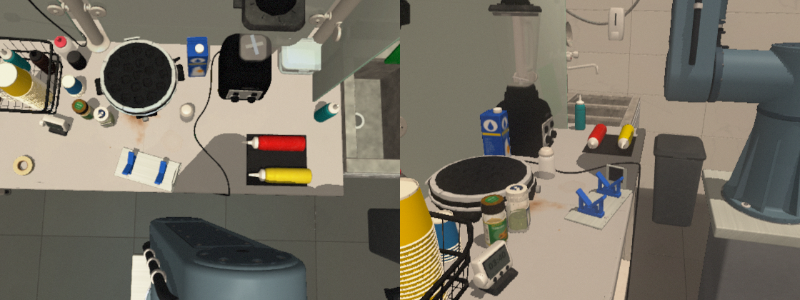

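Red lies in the far groove (composite ≈270,143), nozzle to the left (+y). Yellow is in the near groove (285,175), and the cradle (147,167) is turned by some degrees. Next I measure the axes.

```bash
python3 - <<'E'
from h import *
for n in ("top","side"):
    p=vision.capture(n); hsv=cv2.cvtColor(p["color"],cv2.COLOR_RGB2HSV); H,S,V=hsv[...,0],hsv[...,1],hsv[...,2]
    c=cloud(p,((H<6)|(H>174))&(S>150)&(V>60)); c=c[(abs(c[:,0]-.51)<.06)&(abs(c[:,1]+.28)<.15)&(c[:,2]>.02)]
    m=c.mean(0); d=np.linalg.svd(c[:,:2]-m[:2])[2][0]; t=(c[:,:2]-m[:2])@d
    print(n,"red",len(c),m.round(3),"ang",np.degrees(np.arctan2(d[1],d[0])).round(1),[(m[:2]+d*q).round(3) for q in np.percentile(t,[1,99])])
    c=cloud(p,(H>105)&(H<125)&(S>140)&(V>60)); c=c[(abs(c[:,0]-.415)<.09)&(abs(c[:,1]-.125)<.12)&(c[:,2]>.015)]
    _,l,ctr=cv2.kmeans(np.float32(c),2,None,(3,50,1e-4),5,cv2.KMEANS_PP_CENTERS)
    for k in (0,1):
        q=c[l.ravel()==k]; r=cv2.minAreaRect(np.float32(q[:,:2]*1000)); print(n,"saddle",len(q),q.mean(0).round(3),q[:,2].max().round(3),np.round(r[0]),np.round(r[1]),round(r[2],1))
    # overall heights near route
    a=cloud(p,np.ones(H.shape,bool)); 
    for x in np.arange(.3,.75,.1):
        print(x.round(1),[ (lambda b: round(float(np.percentile(b,99)),2) if len(b)>5 else None)(a[(abs(a[:,0]-x)<.05)&(abs(a[:,1]-y)<.05),2]) for y in np.arange(-.6,.35,.1)])
    save(p,"b_"+n)
E
```

```text
top red 1335 [ 0.509 -0.303  0.047] ang -90.0 [array([ 0.509, -0.232]), array([ 0.509, -0.374])]
top saddle 280 [0.431 0.176 0.043] 0.065 [432. 177.] [16. 70.] 74.9
top saddle 250 [0.405 0.076 0.045] 0.065 [406.  76.] [16. 70.] 75.9
0.3 [-0.78, -0.0, 0.0, 0.0, 0.0, 0.8, 0.8, 0.42, 0.0, 0.0]
0.4 [-0.05, 0.0, 0.05, 0.05, 0.05, 0.01, 0.07, 0.06, 0.06, 0.01]
0.5 [-0.05, 0.0, 0.05, 0.05, 0.05, 0.01, 0.01, 0.01, 0.06, 0.01]
0.6 [-0.05, 0.12, 0.13, 0.0, 0.09, 0.07, 0.09, 0.08, 0.1, 0.11]
0.7 [-0.05, 0.0, 0.47, 0.43, 0.48, 0.47, 0.18, 0.08, 0.08, 0.08]
side red 380 [ 0.506 -0.292  0.046] ang 90.4 [array([ 0.506, -0.372]), array([ 0.506, -0.231])]
side saddle 485 [0.409 0.082 0.037] 0.063 [404.  61.] [59. 70.] 77.3
side saddle 404 [0.436 0.182 0.041] 0.063 [434. 180.] [19. 70.] 75.9
0.3 [-0.79, -0.0, -0.0, -0.0, -0.0, 0.45, 0.47, 0.43, -0.0, -0.0]
0.4 [-0.79, 0.0, 0.05, 0.05, 0.05, 0.01, 0.07, 0.06, 0.06, 0.0]
0.5 [None, 0.0, 0.05, 0.05, 0.05, 0.01, 0.01, 0.01, 0.06, 0.0]
0.6 [None, 0.0, 0.13, 0.0, 0.09, 0.07, 0.09, 0.07, 0.1, 0.11]
0.7 [None, 0.0, 0.48, 0.0, 0.47, 0.47, 0.18, 0.07, 0.07, 0.07]
```

View pics/b_top.png

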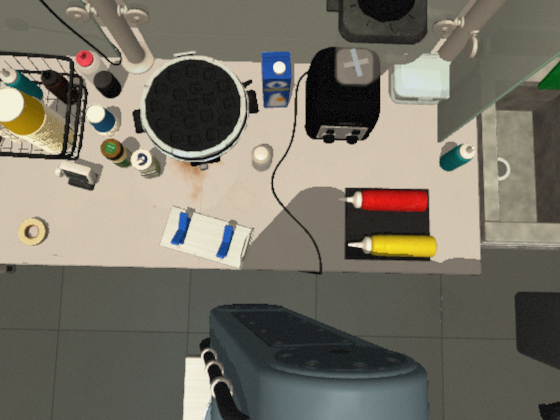

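The top view shows red's body at px 355–428 × 200 with nozzle tip at 343, yellow below it at row 245, and the cradle saddles at (181,227) and (227,240) with the stop at the right (−y) end. I'll go above red and look from close by.

```bash
cat >> h.py <<'E'
def go(x,y,z,yaw,s=None):
    s=s or robot.sense(); A=R.from_euler('xyz',s["eef_rot"],degrees=True); B=R.from_euler('xyz',[180,0,yaw],degrees=True)
    print("t",s["clock"],"shift",(A.inv().apply(np.array([x,y,z])-s["eef_pos"])*1000).round(1),"twist",(A.inv()*B).as_rotvec(degrees=True).round(2))
E
python3 - <<'E'
from h import *
go(.508,-.301,.19,90)
E
```

```text
t 0.5 shift [ 428.9 -169.2   48.7] twist [ -0.    -0.   -77.23]
```

Emit:
carry_out(translation=[[43,-17,0],[86,-34,0],[129,-51,0],[172,-68,5],[215,-85,10],[258,-102,20],[301,-119,30],[344,-136,40],[387,-153,48],[429,-169,48]], twist=[[0,0,-7.7],[0,0,-15.4],[0,0,-23.1],[0,0,-30.8],[0,0,-38.5],[0,0,-46.2],[0,0,-54],[0,0,-61.7],[0,0,-69.4],[0,0,-77.2]], grip=[1,1,1,1,1,1,1,1,1,1])

```text
clock: 1.5
eef_pos: [0.509, -0.2993, 0.1894]
eef_rot: [-179.9, -0.1, 90.3]
ft_force: [-0.2, 0.1, -0.5]
finger_gap: 0.0882
grasp_force: 0.0
```

```bash
python3 - <<'E'
from h import *
s=robot.sense(); print(s["clock"],s["eef_pos"],s["eef_rot"],s["ft_force"])
p=vision.capture("wrist"); save(p,"w1")
hsv=cv2.cvtColor(p["color"],cv2.COLOR_RGB2HSV); H,S,V=hsv[...,0],hsv[...,1],hsv[...,2]
c=cloud(p,((H<6)|(H>174))&(S>150)&(V>60),s); c=c[(abs(c[:,0]-.51)<.06)&(abs(c[:,1]+.28)<.15)&(c[:,2]>.02)]
q=c[c[:,2]>.046]; print(len(c),c.min(0),c.max(0)); print(cv2.minAreaRect(np.float32(c[:,:2]*1000)),cv2.minAreaRect(np.float32(q[:,:2]*1000)))
a=cloud(p,np.ones(H.shape,bool),s); b=a[(a[:,2]>.07)&(a[:,0]>.53)&(abs(a[:,1]+.3)<.2)]; print(len(b), b.min(0) if len(b) else "")
go(.508,-.301,.014,90)
E
```

```text
1.5 [ 0.50900634 -0.29925121  0.18942867] [-1.79915095e+02 -7.39978299e-02  9.02940999e+01] [-0.18167147  0.08753458 -0.46966571]
9919 [ 0.49047158 -0.38015     0.02733937] [ 0.53887672 -0.23153562  0.05539131]
((514.564453125, -305.8199768066406), (48.310691833496094, 148.5537872314453), 0.3275662064552307) ((514.6561279296875, -306.1490173339844), (36.0079231262207, 147.78475952148438), 0.6490201950073242)
33514 [ 0.53000339 -0.45846721  0.07000819]
t 1.55 shift [ -5.9  -6.3 176.2] twist [ 0.15 -0.15  0.89]
```

View pics/w1.png

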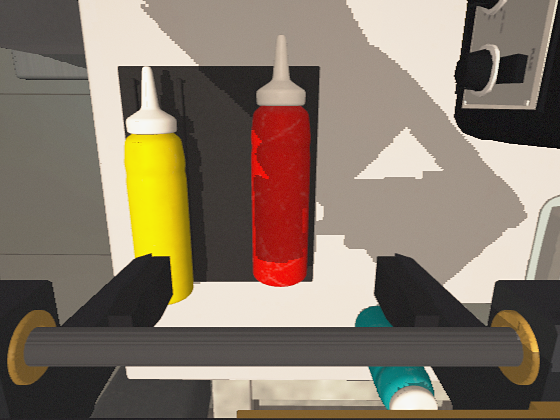

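The wrist view shows red at columns 252–310, rows 107–286, upright in the image so the yaw is right. Yellow is clear at left, the teal bottle sits behind at (395,340), and the toaster corner is at (460,100). Wrist estimate of red_mid: about (0.513, −0.304). Descending and gripping.

Emit:
carry_out(translation=[[-2,-2,30],[-5,-3,70],[-5,-3,110],[-5,-3,140],[-5,-3,160],[-5,-3,172],[-5,-3,175],[-5,-3,175],[-5,-3,175],[-5,-3,175]], twist=[[0,0,0],[0,0,0],[0,0,0],[0,0,0],[0,0,0],[0,0,0],[0,0,0],[0,0,0],[0,0,0],[0,0,0]], grip=[0.9,0.9,0.9,0.9,0.9,0.9,0.9,0.9,0.9,0.9], squeeze=20)

```text
clock: 2.55
eef_pos: [0.5059, -0.3069, 0.0172]
eef_rot: [179.9, 0.1, 90.0]
ft_force: [-0.3, -0.0, 0.3]
finger_gap: 0.0793
grasp_force: 0.0
```

Emit:
carry_out(translation=[[1,3,1],[2,6,2],[2,6,2],[2,6,2],[2,6,2],[2,6,2],[2,6,2],[2,6,2],[2,6,2],[2,6,2]], twist=[[0,0,0],[0,0,0],[0,0,0],[0,0,0],[0,0,0],[0,0,0],[0,0,0],[0,0,0],[0,0,0],[0,0,0]], grip=[0.9,0.9,0.4,0.4,0.4,0.4,0.4,0.4,0.4,0.4], squeeze=20)

```text
clock: 3.55
eef_pos: [0.5115, -0.3044, 0.0139]
eef_rot: [180.0, 0.0, 90.0]
ft_force: [3.1, -0.2, 0.2]
finger_gap: 0.0478
grasp_force: 20.0
```

Emit:
carry_out(translation=[[0,0,-5],[0,0,-12],[0,0,-24],[0,0,-40],[0,0,-60],[0,0,-80],[0,0,-100],[0,0,-120],[0,0,-130],[0,0,-130]], twist=[[0,0,0],[0,0,0],[0,0,0],[0,0,0],[0,0,0],[0,0,0],[0,0,0],[0,0,0],[0,0,0],[0,0,0]], grip=[0.4,0.4,0.4,0.4,0.4,0.4,0.4,0.4,0.4,0.4], squeeze=25)

```text
clock: 4.55
eef_pos: [0.5121, -0.3051, 0.1464]
eef_rot: [179.8, 0.2, 90.0]
ft_force: [-0.0, -0.1, -1.5]
finger_gap: 0.0481
grasp_force: 25.0
```

```bash
python3 - <<'E'
from h import *
s=robot.sense(); print(s["eef_pos"],s["eef_rot"],s["ft_force"],s["ft_torque"],s["finger_gap"])
p=vision.capture("wrist"); save(p,"w2")
hsv=cv2.cvtColor(p["color"],cv2.COLOR_RGB2HSV); H,S,V=hsv[...,0],hsv[...,1],hsv[...,2]
c=cloud(p,((H<6)|(H>174))&(S>150)&(V>60),s); A=R.from_euler('xyz',s["eef_rot"],degrees=True)
t=A.inv().apply(c-s["eef_pos"])*1000; t=t[(abs(t[:,0])<140)&(abs(t[:,1])<40)&(t[:,2]<15)&(t[:,2]>-60)]
print(len(t),t.min(0),t.max(0))
for x in range(-90,90,15):
    b=t[abs(t[:,0]-x)<7.5]; print(x,len(b), np.round([np.percentile(b[:,2],5),b[:,1].min(),b[:,1].max()],1) if len(b)>10 else "")
go(.4185,.126,.144,75)
E
```

```text
[ 0.51210398 -0.30507221  0.14638797] [1.79817729e+02 1.67119039e-01 8.99660288e+01] [-0.01976918 -0.07598774 -1.48605917] [-0.08657194 -0.082658    0.0260276 ] 0.04814716837596604
33918 [-50.31207857 -28.00992836 -41.20825691] [72.74919549 23.32155285 -0.52810255]
-90 0 
-75 0 
-60 0 
-45 353 [-33.5 -23.8  22.7]
-30 3267 [-39.5 -23.4  22.5]
-15 1296 [-39.7 -24.3  22.3]
0 2946 [-39.3 -24.6  23.3]
15 5185 [-39.5 -28.   23.1]
30 5794 [-39.4 -24.3  22.5]
45 6192 [-39.1 -23.9  22.2]
60 6766 [-38.2 -23.8  21.7]
75 2119 [-35.6 -21.3  19.4]
t 4.6 shift [ 4.304e+02 -9.320e+01  1.000e-01] twist [ 0.09  0.06 14.97]
```

View pics/w2.png

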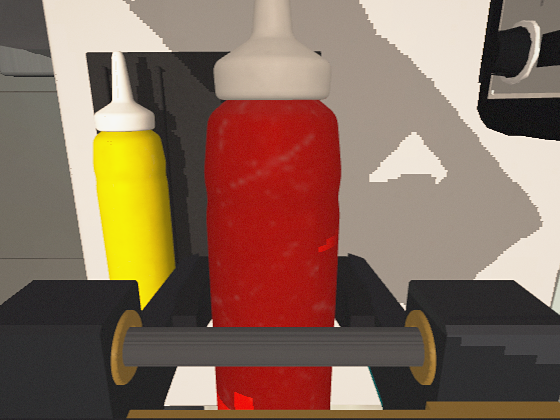

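Grip is sound: the bottle is level (top −39.5 mm all along) and centred, shoulder at +73 mm, so the TCP sits at red_mid. Next I go part of the way and look at the cradle from close by.

Emit:
carry_out(translation=[[15,0,-5],[45,0,-10],[80,0,-10],[115,-2,-10],[150,-5,-10],[185,-10,-10],[215,-15,-10],[235,-18,-10],[240,-20,-10],[240,-20,-10]], twist=[[0,0,1],[0,0,3],[0,0,5],[0,0,7],[0,0,9],[0,0,11],[0,0,13],[0,0,14],[0,0,15],[0,0,15]], grip=[0.4,0.4,0.4,0.4,0.4,0.4,0.4,0.4,0.4,0.4])

```text
clock: 5.6
eef_pos: [0.4906, -0.0637, 0.153]
eef_rot: [-179.9, 0.0, 75.0]
ft_force: [0.2, 0.1, -0.1]
finger_gap: 0.0479
grasp_force: 25.0
```

```bash
python3 - <<'E'
from h import *
s=robot.sense(); print(s["eef_pos"],s["eef_rot"],s["ft_force"],s["finger_gap"])
p=vision.capture("wrist"); save(p,"w3")
hsv=cv2.cvtColor(p["color"],cv2.COLOR_RGB2HSV); H,S,V=hsv[...,0],hsv[...,1],hsv[...,2]
c=cloud(p,(H>105)&(H<125)&(S>140)&(V>60),s); c=c[(abs(c[:,0]-.415)<.09)&(abs(c[:,1]-.125)<.12)&(c[:,2]>.015)]
_,l,ctr=cv2.kmeans(np.float32(c),2,None,(3,50,1e-4),5,cv2.KMEANS_PP_CENTERS)
for k in (0,1):
    q=c[l.ravel()==k]; q=q[q[:,2]>.03]; r=cv2.minAreaRect(np.float32(q[:,:2]*1000)); print("saddle",len(q),np.percentile(q,[50],axis=0).round(3),q[:,2].max().round(3),np.round(r[0]),np.round(r[1]),round(r[2],1))
go(.4185,.126,.144,75)
E
```

```text
[ 0.49064237 -0.06366778  0.15297911] [-1.79918752e+02  4.63044751e-03  7.50246593e+01] [ 0.17981831  0.05278765 -0.06528272] 0.04793463454946938
saddle 1364 [[0.431 0.069 0.052]] 0.063 [427.  70.] [18. 36.] 74.9
saddle 2541 [[0.391 0.079 0.049]] 0.064 [391.  80.] [18. 36.] 75.2
t 5.65 shift [ 165.2 -119.4    9.3] twist [-0.04  0.02  0.  ]
```

View pics/w3.png

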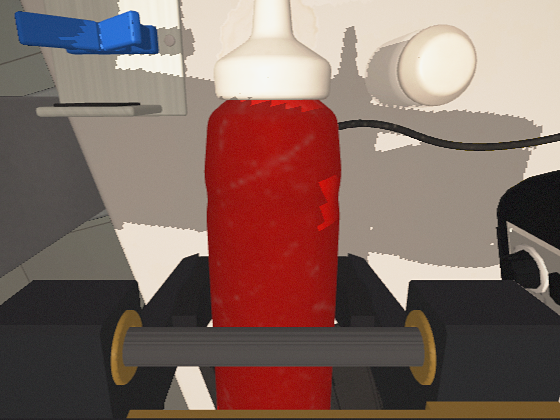

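The near saddle shows at (90,32) and the stop at (100,108). Saddle centre is (0.409, 0.075), which with the top view gives a seat of about (0.420, 0.126) at yaw 75. Moving above it.

Emit:
carry_out(translation=[[10,-8,0],[32,-23,0],[58,-42,0],[85,-61,0],[112,-80,0],[138,-98,0],[156,-111,0],[164,-117,0],[165.5,-118,0],[165.5,-118,0]], twist=[[0,0,0],[0,0,0],[0,0,0],[0,0,0],[0,0,0],[0,0,0],[0,0,0],[0,0,0],[0,0,0],[0,0,0]], grip=[0.4,0.4,0.4,0.4,0.4,0.4,0.4,0.4,0.4,0.4])

```text
clock: 6.65
eef_pos: [0.4206, 0.1258, 0.1538]
eef_rot: [180.0, 0.0, 75.0]
ft_force: [-1.1, 0.2, -1.3]
finger_gap: 0.0482
grasp_force: 25.0
```

```bash
python3 - <<'E'
from h import *
s=robot.sense(); print(s["eef_pos"],s["eef_rot"],s["ft_force"],s["finger_gap"])
p=vision.capture("wrist")
hsv=cv2.cvtColor(p["color"],cv2.COLOR_RGB2HSV); H,S,V=hsv[...,0],hsv[...,1],hsv[...,2]
c=cloud(p,(H>105)&(H<125)&(S>140)&(V>60),s); c=c[(abs(c[:,0]-.43)<.07)&(abs(c[:,1]-.17)<.05)&(c[:,2]>.03)]
A=R.from_euler('xyz',s["eef_rot"],degrees=True)
t=A.inv().apply(c-s["eef_pos"])*1000; print("far saddle in tool",len(t),np.percentile(t,[1,50,99],axis=0).round(1))
p=vision.capture("side"); save({"color":cv2.resize(p["color"][120:400,120:480],(720,560))},"s1")
go(.42,.126,.056,75)
E
```

```text
[0.42057331 0.12577395 0.15377026] [1.79979248e+02 1.44635633e-02 7.49614325e+01] [-1.0662027   0.24486138 -1.33624951] 0.048162131625373195Traceback (most recent call last):
  File "<stdin>", line 7, in <module>
    return _quantile_unchecked(
        a, q, axis, out, overwrite_input, method, keepdims, weights)
    return _ureduce(a,
                    func=_quantile_ureduce_func,
    ...<5 lines>...
                    overwrite_input=overwrite_input,
                    method=method)
    r = func(a, **kwargs)
    result = _quantile(arr,
                       quantiles=q,
    ...<2 lines>...
                       out=out,
                       weights=wgt)
    slices_having_nans = np.isnan(arr[-1, ...])
                                  ~~~^^^^^^^^^
IndexError: index -1 is out of bounds for axis 0 with size 0
```

The bottle hides the saddles from the wrist camera. I'll lower to about 6 mm above the seat, then check from the side.

Emit:
carry_out(translation=[[0,0,10],[0,0,25],[0,0,42],[0,0,58],[0,0,72],[0,0,83],[0,0,91],[0,0,95],[0,0,97],[0,0,97]], twist=[[0,0,0],[0,0,0],[0,0,0],[0,0,0],[0,0,0],[0,0,0],[0,0,0],[0,0,0],[0,0,0],[0,0,0]], grip=[0.4,0.4,0.4,0.4,0.4,0.4,0.4,0.4,0.4,0.4])

```text
clock: 7.7
eef_pos: [0.4204, 0.1262, 0.0568]
eef_rot: [180.0, -0.0, 75.0]
ft_force: [-0.7, 0.4, -1.0]
finger_gap: 0.048
grasp_force: 25.0
```

```bash
python3 - <<'E'
from h import *
s=robot.sense(); print(s["eef_pos"],s["eef_rot"],s["ft_force"],s["finger_gap"])
p=vision.capture("side"); save({"color":cv2.resize(p["color"][190:370,210:450],(800,600))},"s1")
E
```

```text
[0.42044271 0.12624113 0.05680288] [ 1.79986335e+02 -3.51384100e-03  7.49635000e+01] [-0.71296071  0.42398505 -1.00776374] 0.04796344518038947
```

View pics/s1.png

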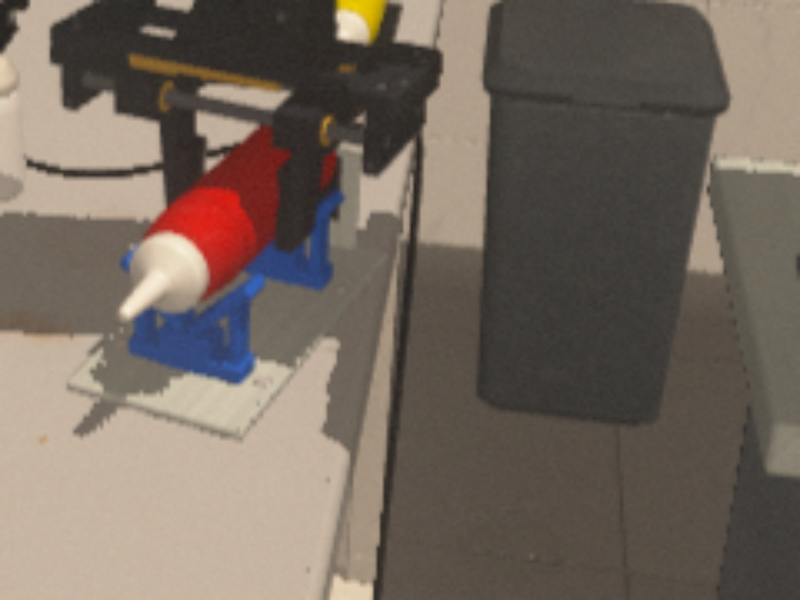

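The side view shows the bottle (axis near 175,270) just above the saddle, between its arms at 130 and 255, with the stop behind it. Lowering gently the rest of the way.

Emit:
carry_out(translation=[[0,0,1],[0,0,2],[0,0,3],[0,0,4],[0,0,5],[0,0,5.5],[0,0,6],[0,0,6],[0,0,6],[0,0,6]], twist=[[0,0,0],[0,0,0],[0,0,0],[0,0,0],[0,0,0],[0,0,0],[0,0,0],[0,0,0],[0,0,0],[0,0,0]], grip=[0.4,0.4,0.4,0.4,0.4,0.4,0.4,0.4,0.4,0.4], squeeze=15)

```text
clock: 8.75
eef_pos: [0.4207, 0.1262, 0.051]
eef_rot: [179.9, -0.0, 75.0]
ft_force: [1.8, -0.7, 1.5]
finger_gap: 0.0481
grasp_force: 15.0
```

Light contact on the −x flank. I'll nudge 1 mm toward +x and go 1 mm further down.

Emit:
carry_out(translation=[[0,0.5,0],[0,1,0.3],[0,1,0.6],[0,1,1],[0,1,1],[0,1,1],[0,1,1],[0,1,1],[0,1,1],[0,1,1]], twist=[[0,0,0],[0,0,0],[0,0,0],[0,0,0],[0,0,0],[0,0,0],[0,0,0],[0,0,0],[0,0,0],[0,0,0]], grip=[0.4,0.4,0.4,0.4,0.4,0.4,0.4,0.4,0.4,0.4], squeeze=15)

```text
clock: 9.75
eef_pos: [0.4217, 0.126, 0.0499]
eef_rot: [179.9, -0.0, 75.0]
ft_force: [3.0, -1.2, 4.3]
finger_gap: 0.0482
grasp_force: 15.0
```

Emit:
carry_out(translation=[[0,0.5,0],[0,1,0],[0,1,0],[0,1,0],[0,1,0],[0,1,0],[0,1,0],[0,1,0],[0,1,0],[0,1,0]], twist=[[0,0,0],[0,0,0],[0,0,0],[0,0,0],[0,0,0],[0,0,0],[0,0,0],[0,0,0],[0,0,0],[0,0,0]], grip=[0.4,0.4,0.4,0.4,0.4,0.4,0.4,0.4,0.4,0.4], squeeze=4)

```text
clock: 10.75
eef_pos: [0.4218, 0.1259, 0.0496]
eef_rot: [-180.0, 0.0, 75.0]
ft_force: [0.8, 0.2, 4.6]
finger_gap: 0.0487
grasp_force: 4.0
```

Lateral force is now nearly zero and the cradle carries the load, so the bottle is seated. Opening.

Emit:
carry_out(translation=[[0,1,0],[0,1,0],[0,1,0],[0,1,0],[0,1,0],[0,1,0],[0,1,0],[0,1,0],[0,1,0],[0,1,0]], twist=[[0,0,0],[0,0,0],[0,0,0],[0,0,0],[0,0,0],[0,0,0],[0,0,0],[0,0,0],[0,0,0],[0,0,0]], grip=[0.6,0.65,0.7,0.75,0.8,0.9,0.95,1,1,1])

```text
clock: 11.75
eef_pos: [0.4231, 0.1255, 0.0497]
eef_rot: [180.0, 0.0, 75.0]
ft_force: [0.6, 0.8, -1.4]
finger_gap: 0.0881
grasp_force: 0.0
```

Emit:
carry_out(translation=[[0,0,-6],[0,0,-16],[0,0,-32],[0,0,-52],[0,0,-75],[0,0,-100],[0,0,-125],[0,0,-145],[0,0,-150],[0,0,-150]], twist=[[0,0,0],[0,0,0],[0,0,0],[0,0,0],[0,0,0],[0,0,0],[0,0,0],[0,0,0],[0,0,0],[0,0,0]], grip=[1,1,1,1,1,1,1,1,1,1])

```text
clock: 12.75
eef_pos: [0.4237, 0.1255, 0.2008]
eef_rot: [179.9, -0.0, 75.0]
ft_force: [0.4, 0.8, -0.6]
finger_gap: 0.0881
grasp_force: 0.0
```

```bash
python3 - <<'E'
from h import *
s=robot.sense(); print(s["clock"],s["eef_pos"])
for n in ("side","wrist"):
    p=vision.capture(n)
    hsv=cv2.cvtColor(p["color"],cv2.COLOR_RGB2HSV); H,S,V=hsv[...,0],hsv[...,1],hsv[...,2]
    c=cloud(p,((H<6)|(H>174))&(S>150)&(V>60),s); c=c[(abs(c[:,0]-.42)<.1)&(abs(c[:,1]-.12)<.12)&(c[:,2]>.02)]
    print(n,cv2.minAreaRect(np.float32(c[:,:2]*1000)))
    a=(c[:,:2]-[.421,.126])@[.259,.966]
    for x in (-.06,-.03,0,.03,.06):
        b=c[abs(a-x)<.01]; print(x,len(b),np.percentile(b[:,2],97).round(4) if len(b) else "")
    if n=="side": i=cv2.resize(p["color"][190:370,210:450],(400,300))
    else: save({"color":np.hstack([i,cv2.resize(p["color"],(400,300))])},"f")
E
```

```text
12.75 [0.42367891 0.12552776 0.20076729]
side ((417.17279052734375, 128.54527282714844), (147.22579956054688, 41.697166442871094), 74.22430419921875)
-0.06 144 0.0897
-0.03 161 0.0895
0 174 0.0896
0.03 211 0.0895
0.06 270 0.0885
wrist ((418.2720031738281, 114.70075225830078), (169.00579833984375, 49.357521057128906), 75.19405364990234)
-0.06 1333 0.0905
-0.03 1463 0.0906
0 1597 0.0907
0.03 1777 0.0907
0.06 1822 0.0898
```

View pics/f.png

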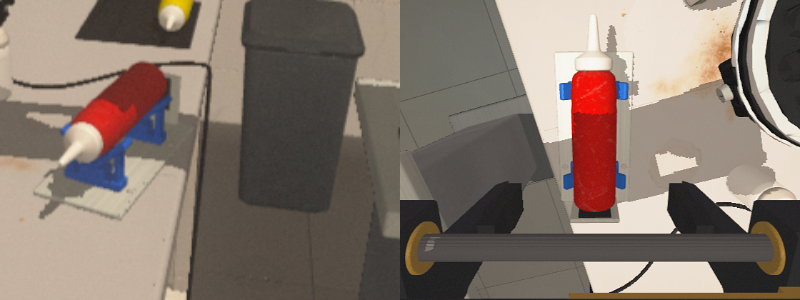

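The bottle sits level (top 89.5–90.5 mm all along, 89 expected) and centred between both saddles, with a gap to the stop and the nozzle pointing away. Yellow is untouched on the mat. Handing in.

```bash
python3 -c "
from workcell import order; print(order.job_done())"
```

```text
the job is handed in; nothing more can be done
None
```

The red bottle is released in the cradle, level and centred in both Vs with its base at the stop's end and its nozzle pointing away from the stop; the yellow bottle was not touched, and the job was handed in at about 13 s.

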